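# Fit the beater on the mixer spindle and hold it down

## Task

Pick up the wire beater with the orange grip and put it on the spindle of the red mixer base: turn it until its socket meshes with the spindle's four wings and slide it down onto the sprung collar. Then press it fully home against the spring and finish still gripping it and keeping the collar pushed all the way down. Leave the blue-gripped kneader, the jam jar, the lemon and the tin where they are.

Things in the scene. Friction and masses are not known exactly. Their poses are not given: they have to be found in the camera images.
- drive_base: Red round mixer drive base, 168 mm in diameter, fixed to the worktop, with a shallow clear bowl locked on top. Origin at the centre of its underside, on the worktop; z up; a steel dial marks its -x side. Bowl: rim 98 mm above the worktop, outer diameter 172 mm, inner floor 65 mm above the worktop, inner diameter 150 mm at the floor. The spindle and collar stand on the axis.
- spindle_top (a point): Top centre of the yellow spindle in the middle of the bowl, 100 mm above the worktop; turns with the spindle. In plan the spindle is a plus sign: four wings along this point's +-x and +-y, 24 mm tip to tip, 6 mm thick (its topmost 4 mm only 21 mm and 4.5 mm). The same every quarter turn. It turns only stiffly (about 0.12 N m), so it stays put unless it is forced.
- spindle (a joint): Turn of the spindle relative to the drive base, rad, counterclockwise from above; at 0 its x axis is the base's x axis. Starts anywhere within +-0.78.
- collar_top (a point): Centre of the top face of the silver collar ring round the spindle (about 48 mm outside, 28 mm inside diameter), 85 mm above the worktop when up.
- collar (a joint): How far the sprung collar is pushed down, m: 0 up, 0.010 fully down on its stop. The spring needs about 4 N to begin and about 10 N at the stop; it springs back when let go, and the beater's weight alone does not push it down.
- beater: Loose wire beater, 104 mm tall, about 0.16 kg, standing upright on its socket. Origin at the centre of its underside, z up along its axis. From below up: grey square hub 36 x 36 mm, 44 mm tall; steel stem 16 mm thick; orange square grip on top. Hub and grip have their flat sides across its x and y axes. Four steel wire loops reach out 42 mm from the axis along +-x and +-y, up to 55 mm high.
- beater_grip (a point): Centre of the beater's orange grip, on its axis, 84 mm above its underside; axes as the beater's. The grip is 26 x 26 mm and 40 mm tall (64 to 104 mm above the underside); its lowest 3 mm carry a 29 mm trim plate.
- beater_foot (a point): Centre of the beater's underside; axes as the beater's. Here opens a plus-shaped socket, 36 mm deep, arms along x and y, 26 mm tip to tip, 8 mm wide (1 mm of play round the spindle); it meshes at every quarter turn. Meshed and touching the raised collar this point is 85 mm above the worktop; fully home 75 mm.
- kneader_grip (a point): Centre of the blue square grip (26 mm) of the kneader, 84 mm above the worktop. The kneader is the same size and shape as the beater but has two thick white arms in place of the wires; it stands upright beside it and is not to be moved. Beater and kneader may change places.
- jam_center (a point): Centre of a glass jar of red jam with a red lid, 69 mm wide, 86 mm tall. Leave it alone.
- citrus_center (a point): Centre of a yellow lemon, 78 x 55 x 56 mm. Leave it alone.
- tin_center (a point): Centre of a low round food tin, 86 mm in diameter, 40 mm tall. Leave it alone.

How it is judged:
On the way, in this order (a step that is already met when the one before it is completed fails the run):
1. the beater is lifted clear of the worktop (height (world z) of beater_foot above 0.03 m), for 0.2 s.
2. the beater is meshed: its underside has slid at least 10 mm down the spindle, upright and on its axis (horizontal distance between beater_foot and spindle_top below 0.004 m and angle between beater_foot's own z axis and vertical below 0.1 rad and z of beater_foot in the frame of drive_base below 0.09 m), for 0.1 s.
At the end, for the whole second after the job is handed in: Beater upright (0.1 rad) on the spindle axis (4 mm), its underside within 3.5 mm of fully home, the collar pushed down at least 8 of 10 mm by the beater (over 3 N), beater still (under 20 mm/s), fingers still bearing on it (over 2 N), all through the last second (horizontal distance between beater_foot and spindle_top below 0.004 m and angle between beater_foot's own z axis and vertical below 0.1 rad and contact force between the fingers and beater above 2 N and value of joint collar above 0.008 m and z of beater_foot in the frame of drive_base between 0.07 and 0.0785 m and contact force between beater and drive_base above 3 N and linear speed of beater below 0.02 m/s); the arm keeps its last pose, push and grip.
It fails at once if the kneader is moved by more than 40 mm (distance of kneader_grip from where it was at the start of the episode above 0.04 m).
It fails at once if the jam jar is moved by more than 40 mm (distance of jam_center from where it was at the start of the episode above 0.04 m).
It fails at once if the lemon is moved by more than 40 mm (distance of citrus_center from where it was at the start of the episode above 0.04 m).
It fails at once if the tin is moved by more than 40 mm (distance of tin_center from where it was at the start of the episode above 0.04 m).
It also fails if it takes over 35 s, if anything falls off the work surface, if the arm or the gripper's body presses on something with over 40 N, if the wrist force passes 120 N, or if a joint passes its speed limit or range.

## Robot

A 6-joint arm with a two-finger parallel gripper is mounted at the origin on a cart in front of the work surface, level with it; the furniture and walls round the work are solid. World frame = base frame: x ahead of the robot, y to its left, z up, the work surface at z = 0. Lengths are in m, angles in rad, forces in N, time in s.
With the tool pointing down it reaches from about 0.25 to 0.725 m from the base axis. Payload 4 kg.
Tool frame: the origin (TCP) lies midway between the tips of the shut fingers; the grasp point (between the pads) lies 19 mm behind it; z points along the fingers, y is the line along which they close (so a half turn about z gives the same grasp; the last joint's range is limited). The gripper opens to 85 mm and grips with 20 to 120 N. Pads are 22 mm wide; open, the fingers measure 114 mm over their backs; the gripper's body (76 mm by 85 mm) begins 54 mm behind the grasp point. The pads swing forward as they close: fully open they stand 13 mm farther back than shut.
Start: joints at [-1.128, 0.241, 0.005, 1.335, 0, 1.571], TCP at [0.214, -0.452, 0.231] pointing down, gripper open.
Joint ranges: [-2.72, 2.72], [-1.05, 1.87], [-1.09, 1.28], [-1.99, 2.15], [-1.42, 1.44], [-3.14, 3.14]. Speed limits (rad/s): [2.79, 2.79, 3.14, 3.14, 3.14, 3.14].

## Interface

Orientations are given as a unit quaternion [x, y, z, w].
In Python, from workcell import bot gives the robot as it stands. The module is installed in compiled form; this text tells all that it offers.
- The arm moves only by the tool drive_tool, never from a script. Its arguments are lists of equal length, an entry for each row: "slide": the shift along the tool's x, y, z scaled (see below), a list of three; "rotation": the turn, a rotation vector about the tool's x, y, z scaled (see below), a list of three. A call has exactly 8 rows; each row is the pose to reach, as a shift and turn from the pose commanded when the call began, along the tool's axes at that moment; what a row does not reach only later rows make up. The controller multiplies each number of a shift by 250 mm and each number of a turn by 0.5 rad. A row lasts 1/8 s, in which the tool goes at most 62.5 mm and 10.7 degrees, less where a joint would pass 70% of its speed; a pose out of reach is approached as far as the arm can. A call with a number of a shift or a turn outside -1 to 1 is refused whole. A call with a gripper value outside its range is refused whole. "gripper" is the opening, from 0 (shut) to 1 (fully open), set as the call begins (left out, the last holds). The fingers move at their own pace and stop on an object; the grip force is fixed at half the most. Time passes only in rows, so rows that repeat a pose let the fingers close, or fill a call up. It gives the time, the measured TCP pose, the force, the opening and the grip force at its end, in the units of the state.
- bot.get_obs(): the state, without advancing time (a new reading comes with each control period).
- bot.camera(name): name is "side" or "top" or "wrist"; returns a dict with "image" (420x560x3 uint8, red, green, blue), "z_map" (420x560 float32, m along the optical axis (not along the pixel's ray), 0 where there is no reading), "camera_matrix" (3x3 intrinsics, pixels), "xyz" and "orientation" of the camera in the world. Camera axes: x right, y up, looking along -z (the intrinsics and any distortion apply to the point x, -y, -z); pixel columns grow to the right and rows downward; lengths in m; the calibration is good to about 2 mm. The wrist camera is an equidistant fisheye: a pixel r from the principal point sees the ray r / f radians off the axis. A picture is of the moment at which its call begins.
- bot.job_done(): hands the job in; it is judged then, once.
The state is a dict: "clock": time; "joint_pos": joint angles; "joint_vel": joint speeds; "tau": joint torques, N m; "eef_pos": TCP position; "tool_rot": TCP orientation; "ft_force": force on the tool from outside, world axes, zero at the start; "ft_torque": the same for the moment, N m; "grip_width": finger opening in m; "grasp_force": force on a finger pad.
Only numpy, scipy, OpenCV 4.12 (cv2) and the standard library are available. Lean on these libraries where they do the work, as an engineer would, in place of code of your own. Each camera call takes 0.05 s, during which the arm holds its last target. There are 200 camera calls.

## Working session

There is one attempt and no reset: what is moved stays moved. The work goes in short steps, Python scripts to look and compute and a tool call to move; the robot and the scene stay as the last step left them, time stands still between calls to the robot, and variables do not carry over. Pictures are saved under pics/ and viewed, at most 10 in all, crops included, and the job is handed in when it is done.

Besides the shell and the picture viewer there is one more tool, called after "Request:" as name(argument=value, ...), one argument or row to a line, values as JSON. drive_tool: Moves the arm, as the interface text tells. Shifts and turns lie within -1 to 1; 1 stands for 250 mm of shift or 0.5 rad of turn. Its arguments: {"type":"object","properties":{"slide":{"type":"array","items":{"type":"array","items":{"type":"number"}}},"rotation":{"type":"array","items":{"type":"array","items":{"type":"number"}}},"gripper":{"type":"number"}},"required":["slide","rotation"]}

```bash
mkdir -p pics; cat > h.py <<'E'
import numpy as np, cv2, pickle
from scipy.spatial.transform import Rotation as R
from workcell import bot
def snap(n,save=None):
    c=bot.camera(n)
    if save:
        cv2.imwrite(f'pics/{save}.png',c['image'][:,:,::-1]); pickle.dump(c,open(f'pics/{save}.pkl','wb'))
    return c
def ray(c,uv,fish=False):
    K=c['camera_matrix']; uv=np.atleast_2d(uv).astype(float)
    x=(uv[:,0]-K[0,2])/K[0,0]; y=(uv[:,1]-K[1,2])/K[1,1]
    if fish:
        t=np.hypot(x,y)+1e-12; s=np.sin(t)/t; d=np.c_[x*s,-y*s,-np.cos(t)]
    else: d=np.c_[x,-y,-np.ones_like(x)]
    return R.from_quat(c['orientation']).apply(d)
def onplane(c,uv,z,fish=False):
    d=ray(c,uv,fish); o=np.array(c['xyz']); return o+d*((z-o[2])/d[:,2])[:,None]
def cloud(c):
    v,u=np.nonzero(c['z_map']>0); d=ray(c,np.c_[u,v]); P=np.array(c['xyz'])+d*c['z_map'][v,u][:,None]
    return u,v,P
E
python3 - <<'E'
from h import *
for n in('top','side','wrist'):
    c=snap(n,n+'0'); print(n,c['xyz'],c['orientation'],c['camera_matrix'].tolist())
print(bot.get_obs())
E
```

```text
top [0.18083669 0.02031805 1.62042312] [ 0.05711637 -0.06460398 -0.70268689  0.70625433] [[542.3082817605508, 0.0, 282.55917520286823], [0.0, 542.3082817605508, 199.5591049033689], [0.0, 0.0, 1.0]]
side [-0.39528907 -1.14629467  0.82906256] [ 0.4904262  -0.16035291 -0.26110879  0.81583778] [[513.783205680943, 0.0, 273.6470687219615], [0.0, 513.783205680943, 212.17707190959425], [0.0, 0.0, 1.0]]
wrist [ 0.28051042 -0.41926203  0.37220791] [-0.1242522   0.07954991 -0.52871739  0.83587746] [[325.19226210127806, 0.0, 279.4864269529936], [0.0, 325.19226210127806, 200.7001692207425], [0.0, 0.0, 1.0]]
{'clock': 0.15, 'joint_pos': array([-1.12798172e+00,  2.41240511e-01,  4.05676599e-03,  1.33517995e+00,
        3.61435713e-06,  1.57078900e+00]), 'joint_vel': array([ 4.00869349e-05, -2.55181284e-03,  2.27120229e-03, -4.94784885e-04,
        1.38143213e-03, -1.69875120e-03]), 'tau': array([-3.85671365e-04, -3.72634506e+01,  2.52639091e+01,  1.23644448e-02,
       -4.82402641e-05, -3.20957588e-05]), 'eef_pos': array([ 0.2140461 , -0.45135865,  0.23062597]), 'tool_rot': array([ 9.75588264e-01,  2.19606297e-01, -1.70333502e-04, -7.64952048e-04]), 'ft_force': array([-0.03714658,  0.30982974,  0.21908948]), 'ft_torque': array([ 0.04687724,  0.09260317, -0.03282217]), 'grasp_force': 0.0, 'grip_width': 0.0855026162475254}
```

View pics/top0.png

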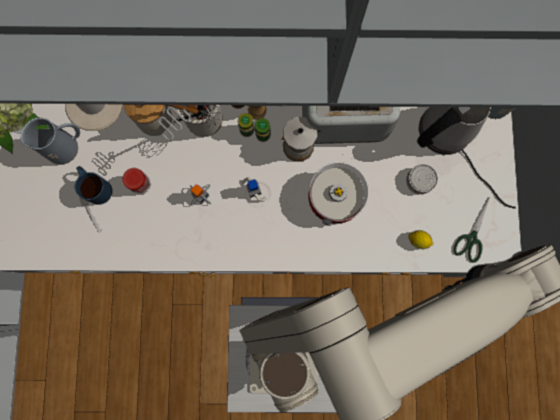

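View pics/side0.png

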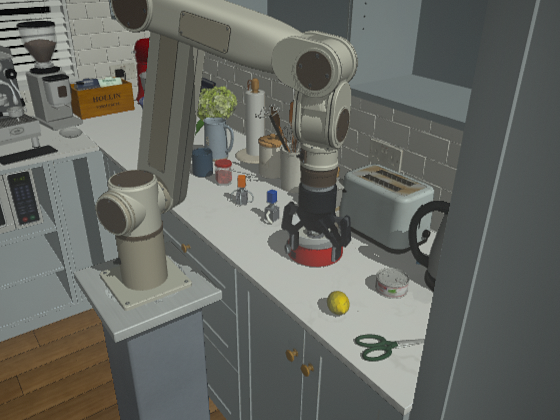

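The top view shows the orange grip at (197,191), the blue grip at (253,186), the spindle at (339,191), the jar at (135,180), the lemon at (421,240) and the tin at (422,179). The side view shows orange at (241,182) and blue at (272,197), and the gripper hides the base.

```bash
cat >> h.py <<'E'
def mask(c,name):
    H=cv2.cvtColor(c['image'],cv2.COLOR_RGB2HSV); h,s,v=[H[...,i].astype(int) for i in range(3)]
    return {'orange':(h>=6)&(h<=16)&(s>190)&(v>120),'blue':(h>=105)&(h<=125)&(s>150)&(v>60),'yellow':(h>=20)&(h<=32)&(s>140)&(v>90)}[name]
def blob(c,name,roi):
    m=mask(c,name); u0,v0,u1,v1=roi; k=np.zeros_like(m); k[v0:v1,u0:u1]=m[v0:v1,u0:u1]
    v,u=np.nonzero(k); return u,v
def tri(c1,p1,f1,c2,p2,f2):
    d1=ray(c1,p1,f1)[0]; d2=ray(c2,p2,f2)[0]; d1/=np.linalg.norm(d1); d2/=np.linalg.norm(d2)
    o1,o2=np.array(c1['xyz']),np.array(c2['xyz'])
    t=np.linalg.lstsq(np.c_[d1,-d2],o2-o1,rcond=None)[0]; a=o1+t[0]*d1;b=o2+t[1]*d2
    return (a+b)/2,np.linalg.norm(a-b)
E
python3 - <<'E'
from h import *
t=pickle.load(open('pics/top0.pkl','rb'));s=pickle.load(open('pics/side0.pkl','rb'))
for n,rt,rs in(('orange',(180,175,215,210),(230,170,255,195)),('blue',(240,172,265,200),(260,185,285,210)),('yellow',(325,178,352,203),None)):
    for c,r in((t,rt),(s,rs)):
        if r is None: continue
        u,v=blob(c,n,r); z=c['z_map'][v,u]
        P=np.array(c['xyz'])+ray(c,np.c_[u,v])*z[:,None]
        print(n,len(u),u.mean(),v.mean(),'cloud med',np.median(P,0).round(4),'min',P.min(0).round(3),'max',P.max(0).round(3))
        if c is t: ct=(u.mean(),v.mean())
        else: print(tri(t,[ct],0,s,[(u.mean(),v.mean())],0))
for nm,uv in(('jar',(135,180)),('tin',(422,179)),('lemon',(421,240)),('base',(339,191))):
    print(nm,onplane(t,[uv],.06))
# cabinet extents
u,v,P=cloud(t); k=P[:,2]>.3; k&=(v<110); print('cab minx',np.percentile(P[k],[0,1,5],axis=0).round(3))
# wrist mapping
E
```

```text
orange 71 196.35211267605635 189.88732394366198 cloud med [0.4712 0.2504 0.1034] min [0.459 0.235 0.091] max [0.485 0.265 0.111]
orange 21 242.04761904761904 177.76190476190476 cloud med [0.4699 0.2404 0.1023] min [-0.395 -1.146  0.074] max [0.481 0.252 0.829]
(array([0.47453344, 0.25022977, 0.0957968 ]), np.float64(0.003784771696820055))
blue 74 252.3108108108108 184.56756756756758 cloud med [0.4875 0.092  0.1033] min [0.475 0.078 0.092] max [0.502 0.104 0.112]
blue 31 273.4193548387097 192.93548387096774 cloud med [0.4941 0.0844 0.1014] min [-0.395 -1.146  0.07 ] max [0.504 0.101 0.829]
(array([0.49246912, 0.08983659, 0.09504106]), np.float64(0.0067428094059686396))
yellow 32 338.84375 190.75 cloud med [ 0.4726 -0.1564  0.0967] min [ 0.463 -0.166  0.073] max [ 0.485 -0.146  0.108]
jar [[0.50809593 0.43694904 0.06      ]]
tin [[ 0.51653884 -0.40664156  0.06      ]]
lemon [[ 0.33624691 -0.3965135   0.06      ]]
base [[ 0.47899877 -0.16110659  0.06      ]]
cab minx [[ 0.597 -0.621  0.317]
 [ 0.598 -0.594  0.461]
 [ 0.599 -0.517  0.47 ]]
```

View pics/wrist0.png

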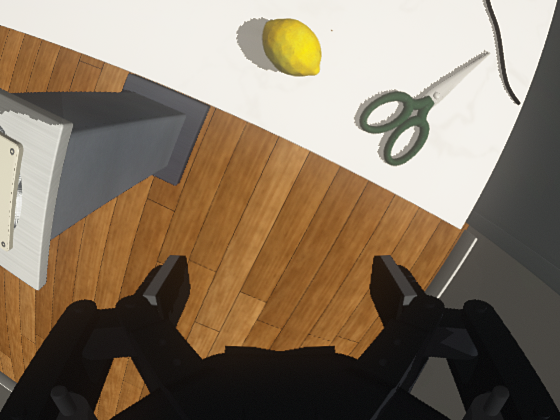

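The wrist view shows the lemon at (292,46) and the fingers at (175,280) and (385,280). I'll stop over the mixer on the way to look at the spindle.

Request:
drive_tool(
  slide=[
    [0.15, -0.08, -0.02],
    [0.35, -0.2, -0.06],
    [0.55, -0.3, -0.12],
    [0.75, -0.42, -0.12],
    [0.92, -0.51, -0.12],
    [1.0, -0.55, -0.12],
    [1.0, -0.55, -0.12],
    [1.0, -0.55, -0.12],
  ],
  rotation=[
    [0, 0, 0.12],
    [0, 0, 0.3],
    [0, 0, 0.5],
    [0, 0, 0.65],
    [0, 0, 0.8],
    [0, 0, 0.88],
    [0, 0, 0.88],
    [0, 0, 0.88],
  ],
  gripper=1,
)

```text
clock: 1.15
eef_pos: [0.3808, -0.2207, 0.2611]
tool_rot: [1.0, 0.002, -0.0, 0.0]
ft_force: [0.7, -0.0, -0.6]
grip_width: 0.0849
grasp_force: 0.0
```

```bash
python3 - <<'E'
from h import *
c=snap('wrist','wrist1'); print(c['xyz']); o=bot.get_obs(); print(o['clock'],o['eef_pos'],R.from_quat(o['tool_rot']).as_matrix().round(3).tolist())
E
```

```text
[ 0.45446254 -0.22003337  0.40275173]
1.2 [ 0.38067964 -0.22096996  0.26114228] [[1.0, 0.002, -0.001], [0.002, -1.0, -0.0], [-0.001, 0.0, -1.0]]
```

View pics/wrist1.png

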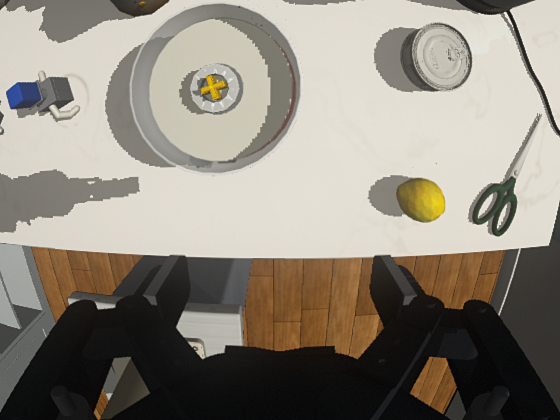

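The wrist view puts the spindle at (213,88), close to axis-aligned, with the blue grip at (25,95). I'll go on towards the beater. The next stop gives the second view for triangulation.

Request:
drive_tool(
  slide=[
    [0, -0.1, 0],
    [0, -0.3, 0],
    [0, -0.5, 0],
    [0, -0.7, 0],
    [0, -0.85, 0],
    [0, -0.95, 0],
    [0, -1, 0],
    [0, -1, 0],
  ],
  rotation=[
    [0, 0, 0],
    [0, 0, 0],
    [0, 0, 0],
    [0, 0, 0],
    [0, 0, 0],
    [0, 0, 0],
    [0, 0, 0],
    [0, 0, 0],
  ],
)

```text
clock: 2.2
eef_pos: [0.381, 0.0112, 0.2612]
tool_rot: [1.0, 0.01, -0.0, -0.007]
ft_force: [-0.9, -0.1, -0.3]
grip_width: 0.0849
grasp_force: 0.0
```

```bash
python3 - <<'E'
from h import *
a=pickle.load(open('pics/wrist1.pkl','rb')); c=snap('wrist','wrist2')
t=pickle.load(open('pics/top0.pkl','rb'))
pc={}
for k,x in(('w1',a),('w2',c)):
  for n in('orange','blue','yellow'):
    m=mask(x,n).astype(np.uint8); m[260:]=0
    N,L,S,C=cv2.connectedComponentsWithStats(m)
    for i in range(1,N):
        if S[i,4]>40: print(k,n,S[i].tolist(),C[i].round(1), onplane(x,[C[i]],.1,True).round(4)[0])
E
```

```text
w1 blue [7, 83, 16, 25, 260] [14.4 95.1] [0.4908 0.0911 0.1   ]
w1 yellow [200, 75, 27, 25, 341] [213.   87.1] [ 0.4717 -0.1587  0.1   ]
w1 yellow [400, 179, 45, 43, 1315] [424.1 199.8] [ 0.3633 -0.3713  0.1   ]
w2 orange [52, 84, 22, 29, 365] [62.5 97.5] [0.4734 0.2507 0.1   ]
w2 blue [185, 53, 29, 29, 581] [199.2  66.9] [0.4908 0.0908 0.1   ]
w2 yellow [439, 88, 20, 23, 207] [448.7  99. ] [ 0.4721 -0.1533  0.1   ]
w2 yellow [534, 189, 26, 35, 658] [548.2 205. ] [ 0.3645 -0.3273  0.1   ]
```

View pics/wrist2.png

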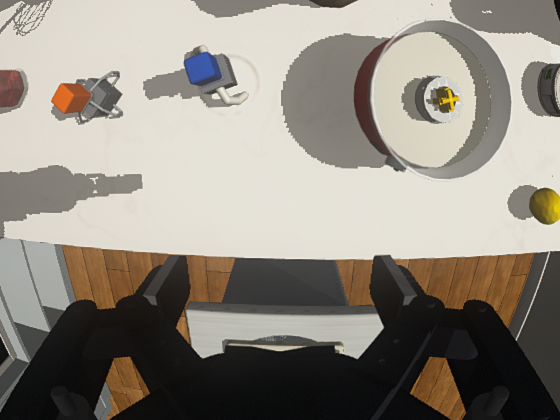

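This view shows the orange grip at (68,98), the beater hub at (100,97), the blue grip at (202,68) and the spindle at (448,98). Now I'll move over the beater.

Request:
drive_tool(
  slide=[
    [0, -0.2, 0],
    [0, -0.4, 0],
    [0, -0.6, 0],
    [0, -0.75, 0],
    [0, -0.86, 0],
    [0, -0.88, 0],
    [0, -0.88, 0],
    [0, -0.88, 0],
  ],
  rotation=[
    [0, 0, 0],
    [0, 0, 0],
    [0, 0, 0],
    [0, 0, 0],
    [0, 0, 0],
    [0, 0, 0],
    [0, 0, 0],
    [0, 0, 0],
  ],
)

```text
clock: 3.25
eef_pos: [0.3909, 0.0547, 0.2643]
tool_rot: [0.998, 0.045, -0.002, -0.032]
ft_force: [0.5, -0.1, 0.4]
grip_width: 0.0852
grasp_force: 0.0
```

```bash
python3 - <<'E'
from h import *
w1=pickle.load(open('pics/wrist1.pkl','rb'));w2=pickle.load(open('pics/wrist2.pkl','rb')); c=snap('wrist','wrist3')
o=bot.get_obs(); print(o['clock'],o['eef_pos'],o['tool_rot'].round(4))
m=mask(c,'orange').astype(np.uint8); m[260:]=0
N,L,S,C=cv2.connectedComponentsWithStats(m)
for i in range(1,N):
    if S[i,4]>60: print('orange',S[i].tolist(),C[i])
i=1+np.argmax(S[1:,4]); cn=cv2.findContours((L==i).astype(np.uint8),cv2.RETR_EXTERNAL,cv2.CHAIN_APPROX_NONE)[0][0][:,0]
q=onplane(c,cn,.104,True)[:,:2]; r=cv2.minAreaRect((q*1000).astype(np.float32)); print('rect@.104 mm',r)
print('tri orange',tri(w2,[(62.5,97.5)],1,c,[C[i]],1))
print('tri spindle w1-w2',tri(w1,[(213,87.1)],1,w2,[(448.7,99)],1))
cv2.imwrite('pics/c3.png',cv2.resize(c['image'][0:250,120:420,::-1],None,fx=2.4,fy=2.4,interpolation=cv2.INTER_NEAREST))
E
```

```text
3.3 [0.39100915 0.05473502 0.26434793] [ 0.9985  0.0453 -0.0023 -0.032 ]
orange [99, 74, 25, 30, 421] [111.152019    88.33491686]
rect@.104 mm ((473.18560791015625, 248.53125), (23.827173233032227, 24.288597106933594), 50.008758544921875)
tri orange (array([0.47333973, 0.25068667, 0.10006981]), np.float64(8.352660876691971e-05))
tri spindle w1-w2 (array([ 0.47234623, -0.15719103,  0.0929147 ]), np.float64(0.0004752999850836718))
```

View pics/c3.png

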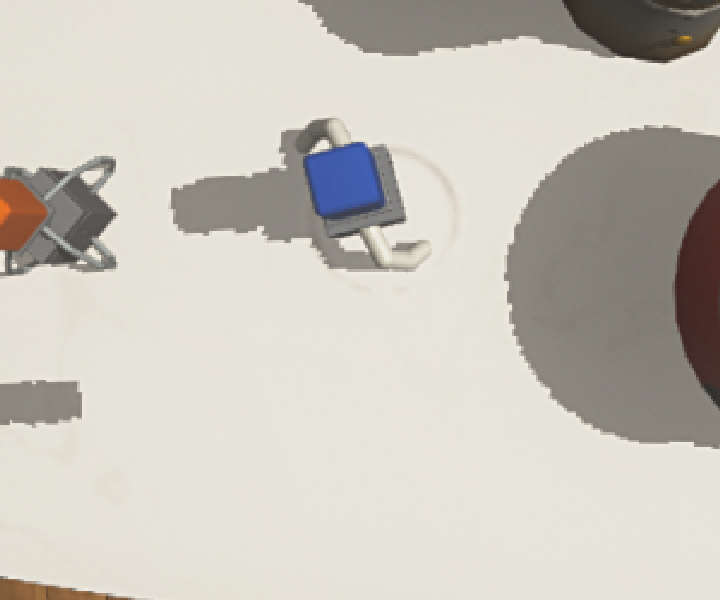

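The arm stalled at y≈0.055 and the tool is tilting, so I'll check the joints.

```bash
python3 - <<'E'
from h import *
o=bot.get_obs(); print(o['joint_pos'].round(3),o['joint_vel'].round(3),o['ft_force'],o['tau'].round(1))
print(R.from_quat(o['tool_rot']).as_matrix().round(4).tolist())
E
```

```text
[ 0.09   0.018 -0.17   1.385  0.064  3.141] [ 0.    -0.001 -0.003  0.001 -0.     0.   ] [ 0.04324976 -0.00754487  0.24182138] [  0.  -26.5  25.4   0.1   0.2   0. ]
[[0.9959, 0.0904, -0.0075], [0.0907, -0.9938, 0.0637], [-0.0017, -0.0641, -0.9979]]
```

Joint 6 is at its limit (j6 ≈ j1 + π − yaw). Raising the yaw towards the beater's about 50° frees it.

Request:
drive_tool(
  slide=[
    [0, 0, 0],
    [0, 0, 0],
    [0, 0, 0],
    [0, 0, 0],
    [0, 0, 0],
    [0, 0, 0],
    [0, 0, 0],
    [0, 0, 0],
  ],
  rotation=[
    [0, 0, -0.3],
    [0, 0, -0.6],
    [0, 0, -0.9],
    [0, 0, -1],
    [0, 0, -1],
    [0, 0, -1],
    [0, 0, -1],
    [0, 0, -1],
  ],
)

```text
clock: 4.3
eef_pos: [0.3909, 0.0548, 0.2643]
tool_rot: [0.956, 0.291, 0.006, -0.032]
ft_force: [0.9, -0.6, -0.0]
grip_width: 0.0855
grasp_force: 0.0
```

```bash
python3 - <<'E'
from h import *
o=bot.get_obs(); print(o['joint_pos'].round(3),o['eef_pos'])
print(R.from_quat(o['tool_rot']).as_matrix().round(4).tolist())
E
```

```text
[ 0.09   0.018 -0.17   1.385  0.064  2.641] [0.39094078 0.05479362 0.26432891]
[[0.8306, 0.5567, -0.0076], [0.556, -0.8287, 0.0636], [0.0292, -0.0571, -0.9979]]
```

```bash
cat >> h.py <<'E'
def plan(p,yaw):
    o=bot.get_obs(); T=R.from_quat(o['tool_rot'])
    G=R.from_matrix(np.array([[np.cos(yaw),np.sin(yaw),0],[np.sin(yaw),-np.cos(yaw),0],[0,0,-1]]))
    s=T.inv().apply(np.array(p)-o['eef_pos'])/.25; r=(T.inv()*G).as_rotvec()/.5
    j1=np.arctan2(p[1],p[0]); print('t',o['clock'],'slide',s.round(4),'rot',r.round(4),'j6~',j1+np.pi-yaw)
E
python3 -c "
from h import *
plan((.415,.195,.25),np.radians(50))"
```

```text
t 4.3 slide [ 0.3901 -0.4079  0.0922] rot [-0.1052 -0.0741 -0.5637] j6~ 2.708190227420716
```

Request:
drive_tool(
  slide=[
    [0.06, -0.06, 0.01],
    [0.16, -0.16, 0.03],
    [0.26, -0.27, 0.06],
    [0.34, -0.36, 0.08],
    [0.39, -0.408, 0.092],
    [0.39, -0.408, 0.092],
    [0.39, -0.408, 0.092],
    [0.39, -0.408, 0.092],
  ],
  rotation=[
    [-0.02, -0.01, -0.1],
    [-0.05, -0.03, -0.25],
    [-0.08, -0.05, -0.4],
    [-0.1, -0.07, -0.5],
    [-0.105, -0.074, -0.564],
    [-0.105, -0.074, -0.564],
    [-0.105, -0.074, -0.564],
    [-0.105, -0.074, -0.564],
  ],
)

```text
clock: 5.3
eef_pos: [0.415, 0.194, 0.2503]
tool_rot: [0.907, 0.422, 0.0, 0.0]
ft_force: [-0.5, -0.4, -0.1]
grip_width: 0.0852
grasp_force: 0.0
```

```bash
cat >> h.py <<'E'
def orange(c,zt=.104,vmax=260):
    m=mask(c,'orange').astype(np.uint8); m[vmax:]=0
    N,L,S,C=cv2.connectedComponentsWithStats(m); i=1+np.argmax(S[1:,4])
    cn=cv2.findContours((L==i).astype(np.uint8),cv2.RETR_EXTERNAL,cv2.CHAIN_APPROX_NONE)[0]
    cn=max(cn,key=len)[:,0]; q=onplane(c,cn,zt,True)[:,:2]
    print('orange',S[i].tolist(),C[i].round(1),'rect mm',cv2.minAreaRect((q*1000).astype(np.float32))); return C[i]
E
python3 - <<'E'
from h import *
w2=pickle.load(open('pics/wrist2.pkl','rb')); c=snap('wrist','wrist4')
o=bot.get_obs(); print(o['eef_pos'],R.from_quat(o['tool_rot']).as_matrix().round(3).tolist())
C=orange(c); print(tri(w2,[(62.5,97.5)],1,c,[C],1))
cv2.imwrite('pics/c4.png',cv2.resize(c['image'][50:350,130:430,::-1],None,fx=2,fy=2))
E
```

```text
[0.41497612 0.19408954 0.25031349] [[0.644, 0.765, 0.0], [0.765, -0.644, 0.0], [0.0, 0.0, -1.0]]
orange [277, 84, 27, 27, 707] [289.7  97.1] rect mm ((473.3514404296875, 250.4100799560547), (23.091167449951172, 22.738061904907227), 50.100494384765625)
(array([0.4733017 , 0.25050995, 0.10027508]), np.float64(0.00013014154178326076))
```

View pics/c4.png

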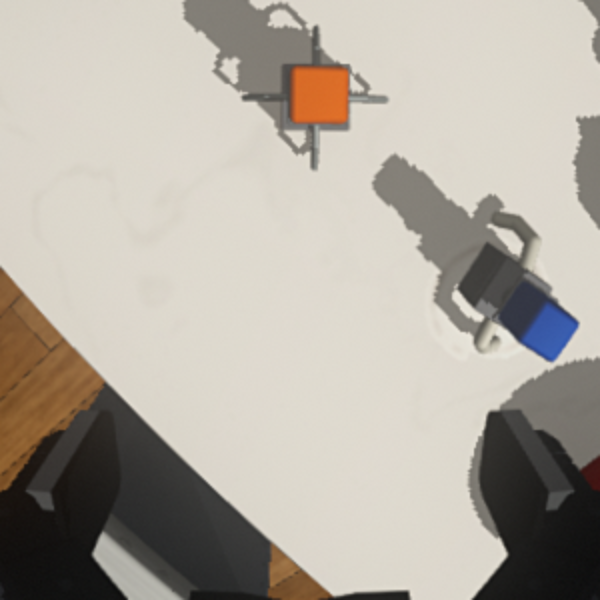

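The crop shows the orange grip at (320,95), square to the tool frame, so the grasp yaw of 50° is right. The kneader at (525,310) is well clear.

```bash
python3 -c "
from h import *
plan((.4733,.2505,.069),np.radians(50.05))"
```

```text
t 5.35 slide [0.3226 0.0332 0.7254] rot [ 0.0002 -0.0006 -0.0045] j6~ 2.754838096710354
```

Request:
drive_tool(
  slide=[
    [0.16, 0.016, 0.1],
    [0.3226, 0.0332, 0.2],
    [0.3226, 0.0332, 0.35],
    [0.3226, 0.0332, 0.5],
    [0.3226, 0.0332, 0.63],
    [0.3226, 0.0332, 0.7254],
    [0.3226, 0.0332, 0.7254],
    [0.3226, 0.0332, 0.7254],
  ],
  rotation=[
    [0, 0, 0],
    [0, 0, 0],
    [0, 0, 0],
    [0, 0, 0],
    [0, 0, 0],
    [0, 0, 0],
    [0, 0, 0],
    [0, 0, 0],
  ],
)

```text
clock: 6.35
eef_pos: [0.4739, 0.2515, 0.0698]
tool_rot: [0.906, 0.422, 0.001, -0.0]
ft_force: [-0.2, 0.3, 1.0]
grip_width: 0.0851
grasp_force: 0.0
```

Request:
drive_tool(
  slide=[
    [0, 0, 0],
    [0, 0, 0],
    [0, 0, 0],
    [0, 0, 0],
    [0, 0, 0],
    [0, 0, 0],
    [0, 0, 0],
    [0, 0, 0],
  ],
  rotation=[
    [0, 0, 0],
    [0, 0, 0],
    [0, 0, 0],
    [0, 0, 0],
    [0, 0, 0],
    [0, 0, 0],
    [0, 0, 0],
    [0, 0, 0],
  ],
  gripper=0,
)

```text
clock: 7.35
eef_pos: [0.4735, 0.2516, 0.0692]
tool_rot: [0.906, 0.423, 0.001, -0.0]
ft_force: [0.8, 0.1, 5.0]
grip_width: 0.0253
grasp_force: 59.4
```

Request:
drive_tool(
  slide=[
    [0, 0, -0.1],
    [0, 0, -0.25],
    [0, 0, -0.4],
    [0, 0, -0.55],
    [0, 0, -0.66],
    [0, 0, -0.68],
    [0, 0, -0.68],
    [0, 0, -0.68],
  ],
  rotation=[
    [0, 0, 0],
    [0, 0, 0],
    [0, 0, 0],
    [0, 0, 0],
    [0, 0, 0],
    [0, 0, 0],
    [0, 0, 0],
    [0, 0, 0],
  ],
)

```text
clock: 8.35
eef_pos: [0.4722, 0.251, 0.2367]
tool_rot: [0.906, 0.423, -0.002, -0.0]
ft_force: [0.6, -1.0, -2.2]
grip_width: 0.0252
grasp_force: 59.2
```

```bash
cat >> h.py <<'E'
def spin(c,zt=.1,near=(.472,-.156)):
    m=mask(c,'yellow').astype(np.uint8); N,L,S,C=cv2.connectedComponentsWithStats(m)
    i=min((k for k in range(1,N) if S[k,4]>50),key=lambda k:np.hypot(*(onplane(c,[C[k]],zt,True)[0,:2]-near)))
    v,u=np.nonzero(L==i); q=onplane(c,np.c_[u,v],zt,True)[:,:2]; ct=(q.min(0)+q.max(0))/2
    w=(q-q.mean(0))@[1,1j]; print('spin',S[i].tolist(),C[i].round(1),'mean',q.mean(0).round(4),'mid',ct.round(4),'yaw',np.degrees(np.angle((w**4).sum())/4).round(2)); return C[i]
E
python3 - <<'E'
from h import *
for n in('wrist1','wrist2'): spin(pickle.load(open(f'pics/{n}.pkl','rb')))
o=bot.get_obs(); print(o['eef_pos'],o['grasp_force'],o['grip_width'])
plan((.400,-.10,.235),np.radians(50))
E
```

```text
spin [200, 75, 27, 25, 341] [213.   87.1] mean [ 0.4717 -0.1586] mid [ 0.4718 -0.1585] yaw 16.94
spin [439, 88, 20, 23, 207] [448.7  99. ] mean [ 0.4722 -0.1534] mid [ 0.4721 -0.1533] yaw 17.45
[0.47217626 0.25102787 0.23665349] 59.201980233192444 0.025187855251630333
t 8.35 slide [-1.2614  0.681   0.0098] rot [-0.0032  0.0068  0.0007] j6~ 2.0239493644657642
```

Request:
drive_tool(
  slide=[
    [-0.1, 0.07, 0],
    [-0.25, 0.18, 0],
    [-0.42, 0.3, 0],
    [-0.6, 0.43, 0],
    [-0.76, 0.55, 0],
    [-0.88, 0.63, 0],
    [-0.95, 0.68, 0],
    [-0.95, 0.68, 0],
  ],
  rotation=[
    [0, 0, 0.05],
    [0, 0, 0.2],
    [0, 0, 0.35],
    [0, 0, 0.55],
    [0, 0, 0.75],
    [0, 0, 0.9],
    [0, 0, 0.9],
    [0, 0, 0.9],
  ],
)

```text
clock: 9.35
eef_pos: [0.4499, -0.0409, 0.2375]
tool_rot: [0.978, 0.208, -0.001, -0.0]
ft_force: [0.3, 0.6, -1.2]
grip_width: 0.0255
grasp_force: 59.3
```

```bash
python3 -c "
from h import *
plan((.4015,-.1785,.235),np.radians(17.2))"
```

```text
t 9.35 slide [-0.4012  0.4237  0.0101] rot [-0.0025  0.0043  0.2396] j6~ 2.4230561525178516
```

Request:
drive_tool(
  slide=[
    [-0.08, 0.08, 0],
    [-0.2, 0.2, 0],
    [-0.3, 0.32, 0.01],
    [-0.38, 0.4, 0.01],
    [-0.4, 0.424, 0.01],
    [-0.4, 0.424, 0.01],
    [-0.4, 0.424, 0.01],
    [-0.4, 0.424, 0.01],
  ],
  rotation=[
    [0, 0, 0.05],
    [0, 0, 0.12],
    [0, 0, 0.2],
    [0, 0, 0.24],
    [0, 0, 0.24],
    [0, 0, 0.24],
    [0, 0, 0.24],
    [0, 0, 0.24],
  ],
)

```text
clock: 10.35
eef_pos: [0.4034, -0.1766, 0.2361]
tool_rot: [0.988, 0.152, -0.0, -0.0]
ft_force: [-0.5, 0.4, -1.8]
grip_width: 0.0253
grasp_force: 59.4
```

```bash
python3 - <<'E'
from h import *
c=snap('wrist','wrist5'); C=spin(c)
o=bot.get_obs(); print(o['eef_pos'],o['clock'],R.from_quat(o['tool_rot']).as_matrix().round(4).tolist())
w2=pickle.load(open('pics/wrist2.pkl','rb'));w1=pickle.load(open('pics/wrist1.pkl','rb'))
print(tri(w1,[(213,87.1)],1,c,[C],1),tri(w2,[(448.7,99)],1,c,[C],1))
try: orange(c,.27,420)
except Exception as e: print(e)
im=c['image'][:,:,::-1].copy()
cv2.imwrite('pics/c5.png',cv2.resize(im,None,fx=1.4,fy=1.4))
E
```

```text
spin [268, 93, 28, 28, 328] [281.6 106.7] mean [ 0.4723 -0.1562] mid [ 0.4723 -0.1562] yaw 16.45
[ 0.40340072 -0.17667567  0.23611265] 10.4 [[0.954, 0.2999, -0.0], [0.2999, -0.954, 0.0003], [0.0001, -0.0003, -1.0]]
(array([ 0.47227733, -0.15630416,  0.08863459]), np.float64(0.0001555368646555463)) (array([ 0.47235512, -0.15621779,  0.09474712]), np.float64(0.00024767381231471334))
orange [249, 272, 63, 52, 3051] [279.5 297.6] rect mm ((403.4444885253906, -175.9977264404297), (24.80794906616211, 23.95777702331543), 17.174774169921875)
```

View pics/c5.png

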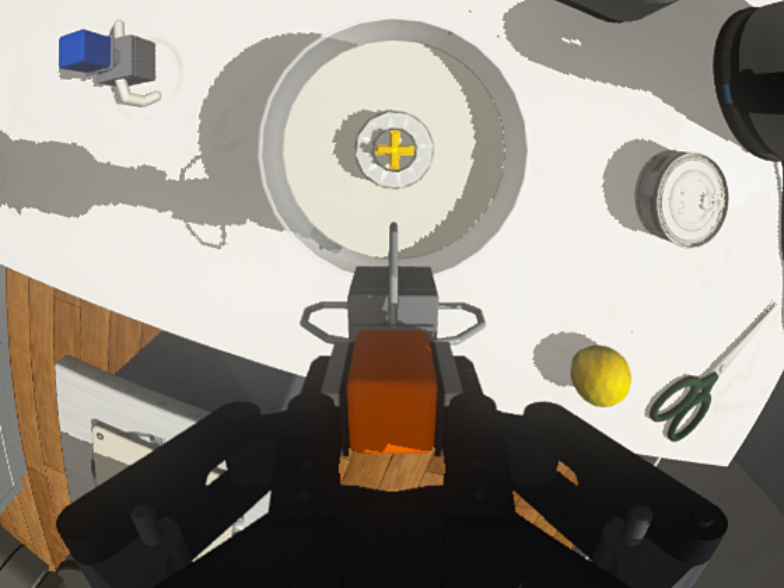

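The spindle is at (394,151) in the scaled view, and the beater is held straight with its hub centred near column 393. Now I'll bring the beater over the spindle and stop with the foot just above it.

Request:
drive_tool(
  slide=[
    [0.06, 0, 0],
    [0.14, 0.001, 0],
    [0.22, 0.002, 0.02],
    [0.28, 0.002, 0.08],
    [0.291, 0.002, 0.15],
    [0.291, 0.002, 0.2],
    [0.291, 0.002, 0.226],
    [0.291, 0.002, 0.226],
  ],
  rotation=[
    [0, 0, 0.01],
    [0, 0, 0.02],
    [0, 0, 0.02],
    [0, 0, 0.02],
    [0, 0, 0.02],
    [0, 0, 0.02],
    [0, 0, 0.02],
    [0, 0, 0.02],
  ],
)

```text
clock: 11.4
eef_pos: [0.4723, -0.1562, 0.1791]
tool_rot: [0.989, 0.146, -0.001, -0.0]
ft_force: [0.3, -0.4, -1.9]
grip_width: 0.0255
grasp_force: 59.4
```

```bash
python3 - <<'E'
from h import *
c=snap('side','side6')
o=bot.get_obs(); print(o['eef_pos'],o['ft_force'],o['clock'])
T=R.from_quat(o['tool_rot']); print(T.inv().apply(np.array([.4723,-.1563,0])-o['eef_pos'])*1000)
plan((.4723,-.1563,.16),np.radians(17))
cv2.imwrite('pics/c6.png',cv2.resize(c['image'][160:280,240:400,::-1],None,fx=4,fy=4,interpolation=cv2.INTER_CUBIC))
E
```

```text
[ 0.47263601 -0.1563135   0.1797305 ] [-0.20496283 -0.30777402 -1.38857137] 11.45
[-3.23651507e-01 -8.80149402e-02  1.79730500e+02]
t 11.45 slide [-0.0013 -0.0004  0.0789] rot [-0.0002 -0.0001 -0.008 ] j6~ 2.525297323090993
```

View pics/c6.png

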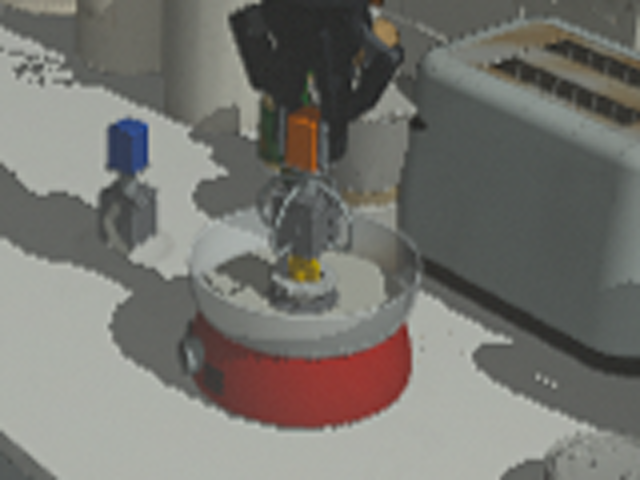

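The side crop shows the beater at (308,215) centred over the yellow spindle at (305,268) and upright. I'll lower it gently.

Request:
drive_tool(
  slide=[
    [0, 0, 0.012],
    [0, 0, 0.024],
    [0, 0, 0.034],
    [0, 0, 0.042],
    [0, 0, 0.048],
    [0, 0, 0.052],
    [0, 0, 0.052],
    [0, 0, 0.052],
  ],
  rotation=[
    [0, 0, 0],
    [0, 0, 0],
    [0, 0, 0],
    [0, 0, 0],
    [0, 0, 0],
    [0, 0, 0],
    [0, 0, 0],
    [0, 0, 0],
  ],
)

```text
clock: 12.45
eef_pos: [0.4727, -0.1562, 0.1667]
tool_rot: [0.989, 0.146, 0.0, -0.0]
ft_force: [-0.1, 0.5, -1.7]
grip_width: 0.0255
grasp_force: 59.4
```

Request:
drive_tool(
  slide=[
    [0, 0, 0.008],
    [0, 0, 0.016],
    [0, 0, 0.024],
    [0, 0, 0.032],
    [0, 0, 0.038],
    [0, 0, 0.038],
    [0, 0, 0.038],
    [0, 0, 0.038],
  ],
  rotation=[
    [0, 0, 0],
    [0, 0, 0],
    [0, 0, 0],
    [0, 0, 0],
    [0, 0, 0],
    [0, 0, 0],
    [0, 0, 0],
    [0, 0, 0],
  ],
)

```text
clock: 13.45
eef_pos: [0.4727, -0.1562, 0.1572]
tool_rot: [0.989, 0.146, 0.0, -0.0]
ft_force: [0.1, -0.0, -0.9]
grip_width: 0.0251
grasp_force: 59.4
```

It is meshed without resistance. Next I'll press it towards home.

Request:
drive_tool(
  slide=[
    [0, 0, 0.01],
    [0, 0, 0.02],
    [0, 0, 0.03],
    [0, 0, 0.038],
    [0, 0, 0.044],
    [0, 0, 0.048],
    [0, 0, 0.048],
    [0, 0, 0.048],
  ],
  rotation=[
    [0, 0, 0],
    [0, 0, 0],
    [0, 0, 0],
    [0, 0, 0],
    [0, 0, 0],
    [0, 0, 0],
    [0, 0, 0],
    [0, 0, 0],
  ],
)

```text
clock: 14.45
eef_pos: [0.4729, -0.1563, 0.1459]
tool_rot: [0.989, 0.146, 0.0, 0.0]
ft_force: [-1.2, -0.1, 6.8]
grip_width: 0.0252
grasp_force: 60.6
```

Request:
drive_tool(
  slide=[
    [0, 0, 0.002],
    [0, 0, 0.004],
    [0, 0, 0.006],
    [0, 0, 0.008],
    [0, 0, 0.01],
    [0, 0, 0.01],
    [0, 0, 0.01],
    [0, 0, 0.01],
  ],
  rotation=[
    [0, 0, 0],
    [0, 0, 0],
    [0, 0, 0],
    [0, 0, 0],
    [0, 0, 0],
    [0, 0, 0],
    [0, 0, 0],
    [0, 0, 0],
  ],
)

```text
clock: 15.45
eef_pos: [0.473, -0.1563, 0.1441]
tool_rot: [0.989, 0.146, 0.001, 0.0]
ft_force: [-3.2, 0.4, 10.0]
grip_width: 0.0258
grasp_force: 61.2
```

Request:
drive_tool(
  slide=[
    [0, 0, 0.002],
    [0, 0, 0.004],
    [0, 0, 0.006],
    [0, 0, 0.006],
    [0, 0, 0.006],
    [0, 0, 0.006],
    [0, 0, 0.006],
    [0, 0, 0.006],
  ],
  rotation=[
    [0, 0, 0],
    [0, 0, 0],
    [0, 0, 0],
    [0, 0, 0],
    [0, 0, 0],
    [0, 0, 0],
    [0, 0, 0],
    [0, 0, 0],
  ],
)

```text
clock: 16.45
eef_pos: [0.4731, -0.1563, 0.144]
tool_rot: [0.989, 0.146, 0.001, 0.001]
ft_force: [-5.9, 0.9, 19.1]
grip_width: 0.0249
grasp_force: 62.3
```

The force jumped to 19 N with no further travel and the TCP is at 0.144, as expected for fully home. The collar is on its stop.

```bash
python3 -c "
from h import *
o=bot.get_obs(); print(o['eef_pos'],o['ft_force'],o['grasp_force'])
print(bot.job_done())"
```

```text
[ 0.47307239 -0.15633226  0.14398424] [-5.88893308  0.94591599 19.09014563] 62.30102777481079
the job is handed in; nothing more can be done
None
```

I put the beater on the spindle, pressed it fully home and handed the job in at about 16.5 s, still gripped (62 N on the pads) with about 19 N pressing the collar onto its stop; the judge's verdict was not shown.

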